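# Bring up the laser bench

### The arm

A 6-joint arm with a two-finger parallel gripper is mounted at the origin on the work surface. World frame = base frame: x ahead of the robot, y to its left, z up, the work surface at z = 0. Lengths are in m, angles in rad, forces in N, time in s.
With the tool pointing down it reaches from about 0.35 to 0.975 m from the base axis. Payload 4.9 kg.
Tool frame: the origin (TCP) lies between the finger pads; the fingertips stand 19 mm ahead of it and the grasp point (between the pads) is the TCP (arm.tip_reach is the x of the fingertips in the tool frame, in m); x points along the fingers, y is the direction in which the jaws open and shut, and the axes are right-handed (so a half turn about x gives the same grasp; the last joint's range is limited). The gripper opens to 85 mm and grips with 20 to 120 N. Pads are 22 mm wide; open, the fingers measure 114 mm over their backs; the gripper's body (76 mm by 85 mm) begins 54 mm behind the grasp point. The pads swing forward as they close: fully open they stand 13 mm farther back than shut.
Start: joints at [1.203, 0.053, 1.613, -0, 1.476, -0.119], TCP at [0.154, 0.606, 0.25] pointing down, gripper open.
Joint ranges: [-3.01, 3.01], [-1.01, 2.22], [0.06, 2.58], [-1.02, 4.17], [0.09, 2.62], [-3.14, 3.14]. Speed limits (rad/s): [2.57, 2.57, 3.14, 3.14, 3.14, 3.14].

### API

Orientations are given as a rotation vector (axis times angle).
In Python, from rig import telemetry, snapshot, arm gives the robot as it stands.
- The arm moves only by the shell command python3 -m crank 'ROWS' [FORCE]. ROWS is JSON, a list of rows, each a list of 3 entries, a list of its own where there are three numbers: the closure, from 0 (fully open) to 1 (shut), then the shift along the tool's x, y, z in m, then the turn about the tool's x in degrees. A call has 1 to 12 rows; each row is the pose to reach, as a shift and turn from the pose measured when the call began, along the tool's axes at that moment; what a row does not reach only later rows make up. A row lasts 1/8 s, in which the tool goes at most 62.5 mm and 10.7 degrees, less where a joint would pass 70% of its speed; a pose out of reach is approached as far as the arm can. A call with a gripper value outside its range is refused whole. The fingers move at their own pace and stop on an object; FORCE is the grip in N (left out, the last holds). Time passes only in rows, so rows that repeat a pose let the fingers close. It gives the time, the measured TCP pose, the force and the opening at its end, in the units of the state.
- telemetry.get_obs(): the state, without advancing time (a new reading comes with each control period).
- snapshot(name): name is "scene" or "top" or "wrist"; returns a dict with "image" (384x512x3 uint8, red, green, blue), "camera_matrix" (3x3 intrinsics, pixels), "distortion" ([k1, k2, p1, p2, k3] as OpenCV has them; the pictures are not rectified), "cam_to_world" (4x4, takes a point from camera to world coordinates). Camera axes: x right, y down, z forward; pixel columns grow to the right and rows downward; lengths in m; the calibration is good to about 2 mm. A picture is of the moment at which its call begins. There is no depth.
- arm.finish_job(): hands the job in, once; it reports no verdict.
The state is a dict: "time": time; "q": joint angles; "dq": joint speeds; "effort": joint torques, N m; "eef_pos": TCP position; "tool_rot": TCP orientation; "force": force on the tool from outside, world axes, zero at the start; "ft_torque": the same for the moment, N m; "opening": finger opening in m.
Only numpy, scipy, OpenCV 4.12 (cv2) and the standard library are available. Lean on these libraries where they do the work, as an engineer would, in place of code of your own. Each camera call takes 0.05 s, during which the arm holds its last target.

### The job

Bring up the laser bench by tapping three black keys with the fingertips, in this order: first the round key (cooling pump), then the square key (laser supply), then the long bar key (beam shutter). Tap each one lightly, so that it goes most of the way down and stays there. Leave the cross-shaped key (gas vent) unpressed, and do not pick up, shift or tip the switch boxes or anything else on the table.

Things in the scene. Friction and masses are not known exactly. Their poses are not given: they have to be found in the camera images.
- round_box: Switch station: a round aluminium can, 72 mm diameter, 45 mm high (cooling pump switch), standing loose on the table, about 0.7 kg. Origin at the centre of its underside, z up. A round disc, 42 mm diameter, black, sits at the centre of its top.
- round_key_top (a point): Centre of the flat top face of the black round disc, 42 mm diameter. It stands 14 mm above the housing's top (59 mm above the table) when up, and 4 mm above it when fully down; the point moves with the key.
- round_key (a joint): How far the round disc, 42 mm diameter is pressed down, in m: 0 = up, 0.010 = fully down on its stop. It has no spring: it slides down under about 3 N and stays where it is left. It counts as down beyond 0.006. Pressing harder than 30 N is not light.
- square_box: Switch station: a square aluminium box, 66 x 66 mm, 60 mm high (laser supply switch), standing loose on the table, about 0.7 kg. Origin at the centre of its underside, z up. A square key, 30 x 30 mm, black, sits at the centre of its top.
- square_key_top (a point): Centre of the flat top face of the black square key, 30 x 30 mm. It stands 14 mm above the housing's top (74 mm above the table) when up, and 4 mm above it when fully down; the point moves with the key.
- square_key (a joint): How far the square key, 30 x 30 mm is pressed down, in m: 0 = up, 0.010 = fully down on its stop. It has no spring: it slides down under about 3 N and stays where it is left. It counts as down beyond 0.006. Pressing harder than 30 N is not light.
- bar_box: Switch station: an oblong aluminium box, 96 mm along its x, 50 mm along its y, 40 mm high (beam shutter switch), standing loose on the table, about 0.7 kg. Origin at the centre of its underside, z up. A long bar key, 66 mm along the box's x, 20 mm along its y, black, sits at the centre of its top.
- bar_key_top (a point): Centre of the flat top face of the black long bar key, 66 mm along the box's x, 20 mm along its y. It stands 14 mm above the housing's top (54 mm above the table) when up, and 4 mm above it when fully down; the point moves with the key.
- bar_key (a joint): How far the long bar key, 66 mm along the box's x, 20 mm along its y is pressed down, in m: 0 = up, 0.010 = fully down on its stop. It has no spring: it slides down under about 3 N and stays where it is left. It counts as down beyond 0.006. Pressing harder than 30 N is not light.
- cross_box: Switch station: an aluminium box, 70 mm along its x, 60 mm along its y, 50 mm high (gas vent switch; to be left alone), standing loose on the table, about 0.7 kg. Origin at the centre of its underside, z up. A cross-shaped key, two arms 46 mm long and 15 mm wide, black, sits at the centre of its top.
- cross_key_top (a point): Centre of the flat top face of the black cross-shaped key, two arms 46 mm long and 15 mm wide. It stands 14 mm above the housing's top (64 mm above the table) when up, and 4 mm above it when fully down; the point moves with the key.
- cross_key (a joint): How far the cross-shaped key, two arms 46 mm long and 15 mm wide is pressed down, in m: 0 = up, 0.010 = fully down on its stop. It has no spring: it slides down under about 3 N and stays where it is left. It should stay up.
- iris_post: Bystander: black post on a steel foot 32 mm across with a small iris disc on top, 93 mm high, standing between two stations. Origin under its foot.
- post_holder: Bystander: black post holder on a steel foot 32 mm across, steel pin on top, small brass thumbscrew at its side, 84 mm high, standing between two stations. Origin under its foot.
- lens_jar: Bystander: small white jar with grey lid, 36 mm across, 38 mm high, standing between two stations. Origin under its base.
- hex_driver: Bystander: driver with an orange handle, 150 mm long, lying flat beyond the stations. Origin about mid-length on its underside.
- optics_case: Bystander: flat wooden optics case, 60 x 80 x 22 mm, beyond the stations. Origin under its centre.
- fork_clamp: Bystander: steel fork clamp, about 83 x 30 x 9 mm, lying flat beyond the stations. Origin on its underside.
- lens_tube: Bystander: short black lens tube, 31 mm across, 30 mm high, on the robot's side of the stations. Origin under its centre.
Things that resemble listed ones, but are neither listed nor needed, are in the scene too. Leave any green or pink look-alike of the bar_box alone.

How it is judged:
By the outcome, as a careful person would: the job done as asked, in the order asked, and still so for the second after the job is handed in, with the robot touching nothing.
It also fails if it takes over 45 s, if anything falls off the work surface, if the arm or the gripper's body presses on something with over 40 N, if the wrist force passes 120 N, or if a joint passes its speed limit or range.

## Working session

There is one attempt and no reset: what is moved stays moved. The work goes in short steps, Python scripts to look and compute and a shell command to move; the robot and the scene stay as the last step left them, time stands still between calls to the robot, and variables do not carry over. Pictures are saved under pics/ and viewed, and the job is handed in when it is done.

```bash
ls; mkdir -p pics; python3 - <<'E'
from rig import telemetry, snapshot, arm
import cv2,pickle
o=telemetry.get_obs();print(o);print(arm.tip_reach)
d={}
for n in("scene","top","wrist"):
    s=snapshot(n);d[n]=s;cv2.imwrite(f"pics/{n}0.png",s["image"][:,:,::-1])
    print(n,s["camera_matrix"],s["distortion"],s["cam_to_world"])
pickle.dump(d,open("s0.pkl","wb"))
E
```

```text
pics
{'time': 0.0, 'q': array([ 1.20298450e+00,  5.33353947e-02,  1.61430554e+00, -1.16169497e-05,
        1.47602658e+00, -1.19014083e-01]), 'dq': array([-1.33618075e-03,  1.21690842e-03,  4.81915989e-04,  1.05617890e-03,
       -6.73057977e-05,  1.79153710e-03]), 'effort': array([ 1.57435072e-03, -3.93669069e+01, -3.70184362e+01, -2.51794557e-05,
        6.88832137e-03, -6.84465988e-06]), 'eef_pos': array([0.15369439, 0.6051924 , 0.24906941]), 'tool_rot': array([ 0.19373921,  1.56244627, -0.19691362]), 'force': array([-0.06147532, -0.60075173,  0.00729493]), 'ft_torque': array([-0.01628611,  0.00283484, -0.00134784]), 'opening': 0.08551309739736608}
0.019
scene [[484.5368365    0.         258.47440841]
 [  0.         484.5368365  188.87020297]
 [  0.           0.           1.        ]] [-0.0236877  0.         0.         0.         0.       ] [[ 0.62539652  0.52848435 -0.57409363  1.26210552]
 [ 0.78019424 -0.43601961  0.44853524 -0.54669585]
 [-0.01327222 -0.72841691 -0.68500558  0.86831804]
 [ 0.          0.          0.          1.        ]]
top [[358.88975509   0.         257.47621055]
 [  0.         358.88975509 187.24863562]
 [  0.           0.           1.        ]] [-0.08197019  0.          0.          0.          0.        ] [[-0.00980059 -0.9950694   0.09869564  0.49453699]
 [-0.99987529  0.00852968 -0.01329081 -0.01626833]
 [ 0.01238344 -0.09881359 -0.99502891  0.86676196]
 [ 0.          0.          0.          1.        ]]
wrist [[273.95830767   0.         252.16110642]
 [  0.         273.95830767 194.63658497]
 [  0.           0.           1.        ]] [-0.06128791  0.          0.          0.          0.        ] [[ 0.24726493  0.93062043  0.26982525  0.08509507]
 [ 0.96894644 -0.23699842 -0.07053049  0.62356537]
 [-0.00168896  0.27888594 -0.96032275  0.37214494]
 [ 0.          0.          0.          1.        ]]
```

View pics/scene0.png

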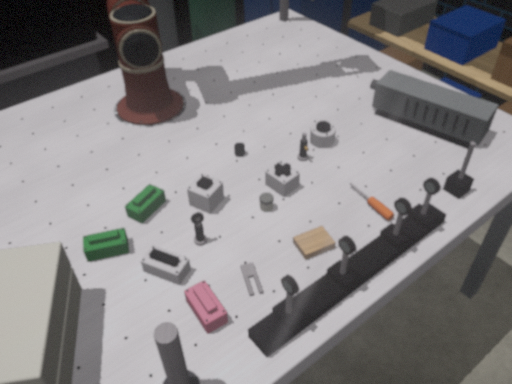

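View pics/top0.png

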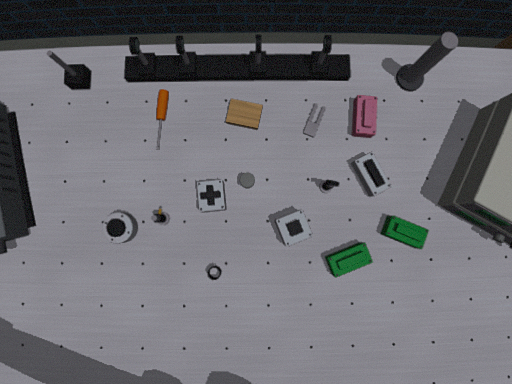

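View pics/wrist0.png

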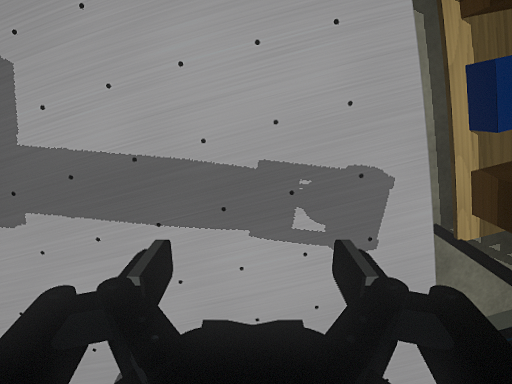

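The top picture shows four black-keyed stations: round about (117,227), cross (210,195), square (294,228) and bar (372,173). The look-alikes are green at (349,259) and (405,232), and pink at (366,116). I choose the aluminium boxes with black keys. Next I check them in a close crop and measure.

```bash
cat > h.py <<'E'
import numpy as np,cv2
def topix(s,P):
    T=np.linalg.inv(s["cam_to_world"]);P=np.atleast_2d(P).astype(float)
    r,_=cv2.projectPoints(P,cv2.Rodrigues(T[:3,:3])[0],T[:3,3],s["camera_matrix"],np.array(s["distortion"]));return r[:,0]
def toworld(s,uv,z):
    p=cv2.undistortPoints(np.array(uv,float).reshape(-1,1,2),s["camera_matrix"],np.array(s["distortion"]))[:,0]
    d=np.c_[p,np.ones(len(p))]@s["cam_to_world"][:3,:3].T;c=s["cam_to_world"][:3,3]
    return c+d*((z-c[2])/d[:,2])[:,None]
E
python3 - <<'E'
import pickle;from h import *
d=pickle.load(open("s0.pkl","rb"))
G={"round":((117,227),.059,14),"cross":((210,195),.064,14),"square":((294,228),.074,12),"bar":((373,173),.054,20)}
for cam in("top","scene"):
    s=d[cam];im=s["image"];g=cv2.cvtColor(im,cv2.COLOR_RGB2GRAY);tiles=[]
    for n,(uv,z,r) in G.items():
        if cam=="scene":
            uv=tuple(topix(s,W[n])[0]);
        else:
            pass
        R=26;u,v=map(int,map(round,uv));c=im[v-R:v+R,u-R:u+R]
        m=(g[v-r:v+r,u-r:u+r]<60).astype(np.uint8)
        k,l,st,ce=cv2.connectedComponentsWithStats(m);i=1+st[1:,4].argmax()
        cc=ce[i]+[u-r,v-r]
        pts=np.argwhere(l==i)[:,::-1]+[u-r,v-r]
        w=toworld(s,[cc],z)[0]
        rect=cv2.minAreaRect(toworld(s,pts,z)[:,:2].astype(np.float32))
        print(cam,n,cc.round(1),w.round(4),st[i],rect)
        if cam=="top":
            globals().setdefault("W",{})[n]=w
        tiles.append(cv2.resize(c,(300,300),interpolation=cv2.INTER_CUBIC))
    cv2.imwrite(f"pics/crop_{cam}.png",np.vstack([np.hstack(tiles[:2]),np.hstack(tiles[2:])])[:,:,::-1])
for n,uv,z in (("iris",(325,187),0),("holder",(160,217),0),("jar",(247,180),.038)):print(n,toworld(d["top"],[uv],z))
E
```

```text
top round [115.6 227.4] [0.4864 0.2942 0.059 ] [  4   6  19  18 264] ((0.4861202538013458, 0.2934251129627228), (0.04171696677803993, 0.03825943544507027), 89.94109344482422)
top cross [209.9 194.6] [0.5586 0.0799 0.064 ] [  4   4  21  20 211] ((0.5582438111305237, 0.08015163242816925), (0.03876537084579468, 0.036654435098171234), 49.235877990722656)
top square [294.  227.3] [ 0.4838 -0.1064  0.074 ] [  4   4  17  16 171] ((0.48361337184906006, -0.10636983811855316), (0.028473522514104843, 0.0287764985114336), 20.990976333618164)
top bar [373.6 172.5] [ 0.6071 -0.2964  0.054 ] [ 11   6  21  28 265] ((0.607422947883606, -0.29621145129203796), (0.0647646114230156, 0.022751307114958763), 27.57048797607422)Traceback (most recent call last):
  File "<stdin>", line 13, in <module>
ValueError: attempt to get argmax of an empty sequence
```

```bash
python3 -c "
import cv2,os
a=cv2.imread('pics/crop_top.png');b=cv2.imread('pics/crop_scene.png')
import numpy as np
cv2.imwrite('pics/crops.png',cv2.resize(np.hstack([a,b]),(800,400)))"
```

```text
[ WARN:0@0.028] global loadsave.cpp:275 findDecoder imread_('pics/crop_scene.png'): can't open/read file: check file path/integrity
Traceback (most recent call last):
ValueError: all the input arrays must have same number of dimensions, but the array at index 0 has 3 dimension(s) and the array at index 1 has 1 dimension(s)
```

```bash
python3 - <<'E'
import pickle;from h import *
d=pickle.load(open("s0.pkl","rb"))
W={"round":(.4864,.2942,.059),"cross":(.5586,.0799,.064),"square":(.4838,-.1064,.074),"bar":(.6071,-.2964,.054)}
A=[]
for cam in("top","scene"):
    s=d[cam];t=[]
    for n,w in W.items():
        p=topix(s,[w])[0];print(cam,n,p.round(1));u,v=p.round().astype(int);R=26
        c=cv2.resize(s["image"][v-R:v+R,u-R:u+R],(390,390),interpolation=cv2.INTER_CUBIC)
        q=((p-[u-R,v-R]+.5)*7.5).astype(int)
        cv2.circle(c,tuple(map(int,q)),3,(255,0,0),-1);t.append(cv2.resize(c,(198,198)) if 0 else c[:, :])
    A.append(np.hstack(t))
cv2.imwrite("pics/crops.png",cv2.resize(np.vstack(A),(800,400))[:,:,::-1])
for n,uv,z in (("iris",(325,187),0),("holder",(160,217),0),("jar",(247,180),.038)):print(n,toworld(d["top"],[uv],z).round(3))
E
```

```text
top round [115.6 227.4]
top cross [209.9 194.6]
top square [294.  227.3]
top bar [373.6 172.5]
scene round [322.4 123.1]
scene cross [281.8 165.7]
scene square [204.4 178.8]
scene bar [164.3 252.6]
iris [[ 0.58  -0.193  0.   ]]
holder [[0.51  0.208 0.   ]]
jar [[ 0.594 -0.003  0.038]]
```

View pics/crops.png

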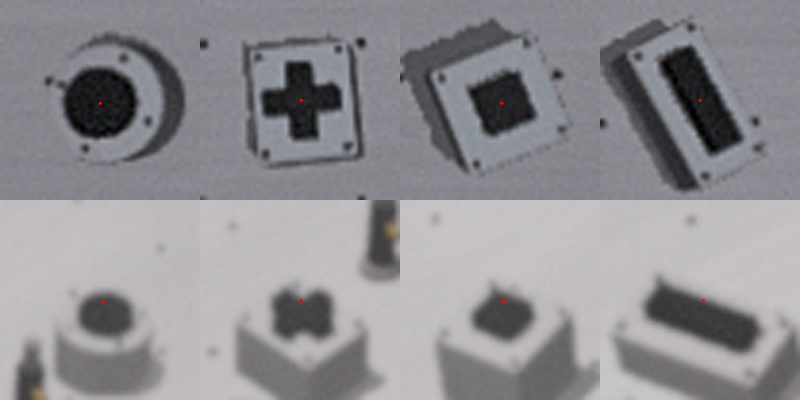

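The crops show an all-black round, cross, square and bar key on aluminium boxes. The red marks fit the key tops in both cameras: scene (322,123), (282,166), (204,179) and (164,253). Next I work out the tool axes and shifts.

```bash
cat > shift.py <<'E'
import sys;from h import *
from rig import telemetry
from scipy.spatial.transform import Rotation as R
W={"round":(.4864,.2942,.059),"cross":(.5586,.0799,.064),"square":(.4838,-.1064,.074),"bar":(.6071,-.2964,.054)}
o=telemetry.get_obs();M=R.from_rotvec(o["tool_rot"]).as_matrix();p=o["eef_pos"]
print("t",o["time"],"p",p.round(4),"F",o["force"].round(2),"open",round(o["opening"],4));print(M.round(4))
n=sys.argv[1]
t=np.array(W[n])+[0,0,.019+float(sys.argv[2])] # tip this far above the up key top
print("tip z",(p+M[:,0]*.019).round(4)[2],"shift",(M.T@(t-p)).round(4), "tip above key",round((p+M[:,0]*.019)[2]-W[n][2],4))
E
python3 shift.py round .03
```

```text
t 0.15 p [0.1537 0.6053 0.2493] F [0.6  0.26 0.28] open 0.0856
[[-6.000e-04  2.462e-01  9.692e-01]
 [-1.500e-03  9.692e-01 -2.462e-01]
 [-1.000e+00 -1.600e-03 -2.000e-04]]
tip z 0.2303 shift [ 0.1416 -0.2194  0.399 ] tip above key 0.1713
```

```bash
python3 -m crank '[[1,[0.02,-0.05,0.09],0],[1,[0.03,-0.08,0.145],0],[1,[0.04,-0.11,0.2],0],[1,[0.05,-0.14,0.255],0],[1,[0.05,-0.17,0.31],0],[1,[0.05,-0.2,0.36],0],[1,[0.05,-0.219,0.399],0],[1,[0.08,-0.219,0.399],0],[1,[0.10,-0.219,0.399],0],[1,[0.10,-0.219,0.399],0],[1,[0.10,-0.219,0.399],0]]' 20; python3 shift.py round .01
```

```text
time: 1.52
eef_pos: [0.486, 0.2957, 0.1502]
tool_rot: [0.193, 1.562, -0.195]
force: [-0.5, 0.8, 0.4]
opening: 0.0
t 1.525 p [0.486  0.2957 0.1502] F [-0.45  0.8   0.39] open 0.0
[[-1.000e-04  2.447e-01  9.696e-01]
 [-1.100e-03  9.696e-01 -2.447e-01]
 [-1.000e+00 -1.100e-03  2.000e-04]]
tip z 0.1312 shift [ 0.0622 -0.0013  0.0007] tip above key 0.0722
```

Check the view of tip versus key while going down to 10 mm above it.

```bash
python3 -m crank '[[1,[0.03,-0.001,0.001],0],[1,[0.055,-0.001,0.001],0],[1,[0.062,-0.001,0.001],0],[1,[0.062,-0.001,0.001],0]]'; python3 shift.py round 0; python3 - <<'E'
from rig import snapshot
import cv2,numpy as np
a=snapshot("scene")["image"][60:190,250:400];b=snapshot("wrist")["image"]
cv2.imwrite("pics/r1.png",np.hstack([cv2.resize(a,(400,347)),cv2.resize(b,(400,347))])[:,:,::-1])
E
```

```text
time: 2.02
eef_pos: [0.4868, 0.2951, 0.089]
tool_rot: [0.193, 1.561, -0.194]
force: [-0.2, -0.0, 0.8]
opening: 0.0001
t 2.025 p [0.4868 0.2951 0.089 ] F [-0.18 -0.01  0.79] open 0.0001
[[ 8.000e-04  2.438e-01  9.698e-01]
 [-7.000e-04  9.698e-01 -2.438e-01]
 [-1.000e+00 -5.000e-04  9.000e-04]]
tip z 0.07 shift [ 0.011  -0.0009 -0.0002] tip above key 0.011
```

View pics/r1.png

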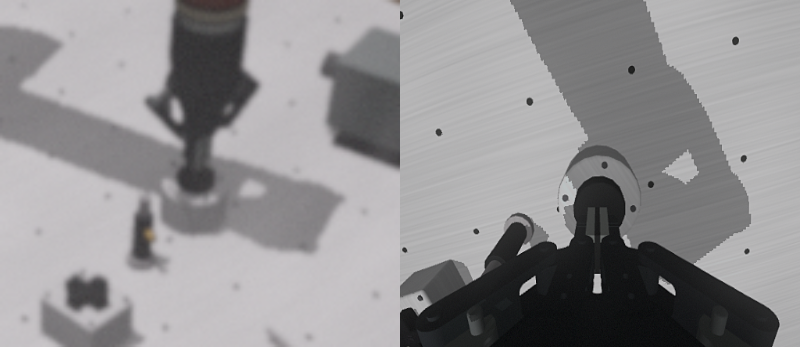

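The tip (left view about (197,165)) is right over the round key, and the post holder at (143,220) is clear. Now I descend, feeling for contact.

```bash
python3 -m crank '[[1,[0.005,-0.001,0],0],[1,[0.009,-0.001,0],0],[1,[0.011,-0.001,0],0],[1,[0.013,-0.001,0],0],[1,[0.013,-0.001,0],0]]'; python3 shift.py round 0
```

```text
time: 2.75
eef_pos: [0.4874, 0.2942, 0.0768]
tool_rot: [0.194, 1.56, -0.193]
force: [0.1, 0.2, -0.4]
opening: 0.0003
t 2.75 p [0.4874 0.2942 0.0768] F [ 0.11  0.22 -0.41] open 0.0003
[[ 2.500e-03  2.442e-01  9.697e-01]
 [ 1.000e-04  9.697e-01 -2.442e-01]
 [-1.000e+00  7.000e-04  2.400e-03]]
tip z 0.0578 shift [-0.0012 -0.0002 -0.001 ] tip above key -0.0012
```

```bash
for i in 1; do python3 -m crank '[[1,[0.001,0,-0.001],0],[1,[0.002,0,-0.001],0]]'; done; python3 -m crank '[[1,[0.001,0,0],0],[1,[0.002,0,0],0]]'; python3 shift.py round 0
```

```text
time: 3.0
eef_pos: [0.4872, 0.2944, 0.0755]
tool_rot: [0.194, 1.558, -0.193]
force: [1.5, -2.7, 2.2]
opening: 0.0
time: 3.25
eef_pos: [0.4872, 0.2944, 0.0735]
tool_rot: [0.194, 1.558, -0.193]
force: [1.2, -1.1, 2.9]
opening: 0.0001
t 3.25 p [0.4872 0.2944 0.0735] F [ 1.18 -1.14  2.86] open 0.0001
[[ 4.300e-03  2.442e-01  9.697e-01]
 [ 1.000e-04  9.697e-01 -2.442e-01]
 [-1.000e+00  1.100e-03  4.200e-03]]
tip z 0.0545 shift [-0.0045 -0.0004 -0.0007] tip above key -0.0045
```

Contact with about 3 N of sliding force. Continue in 1 mm steps.

```bash
python3 -m crank '[[1,[0.001,0,0],0],[1,[0.002,0,0],0]]'; python3 -m crank '[[1,[0.001,0,0],0],[1,[0.0015,0,0],0]]'; python3 shift.py round 0;python3 - <<'E'
from rig import snapshot
import cv2,numpy as np
a=snapshot("scene")["image"][100:155,290:355]
cv2.imwrite("pics/r2.png",cv2.resize(a,(650,550),interpolation=cv2.INTER_CUBIC)[:,:,::-1])
E
```

```text
time: 3.5
eef_pos: [0.4872, 0.2944, 0.0714]
tool_rot: [0.194, 1.558, -0.193]
force: [0.6, -0.8, 3.1]
opening: 0.0003
time: 3.75
eef_pos: [0.4872, 0.2944, 0.0698]
tool_rot: [0.194, 1.558, -0.193]
force: [-0.2, -0.8, 2.7]
opening: -0.0
t 3.75 p [0.4872 0.2944 0.0698] F [-0.22 -0.76  2.66] open -0.0
[[ 4.300e-03  2.441e-01  9.697e-01]
 [ 1.000e-04  9.697e-01 -2.441e-01]
 [-1.000e+00  1.100e-03  4.200e-03]]
tip z 0.0508 shift [-0.0082 -0.0004 -0.0007] tip above key -0.0082
```

View pics/r2.png

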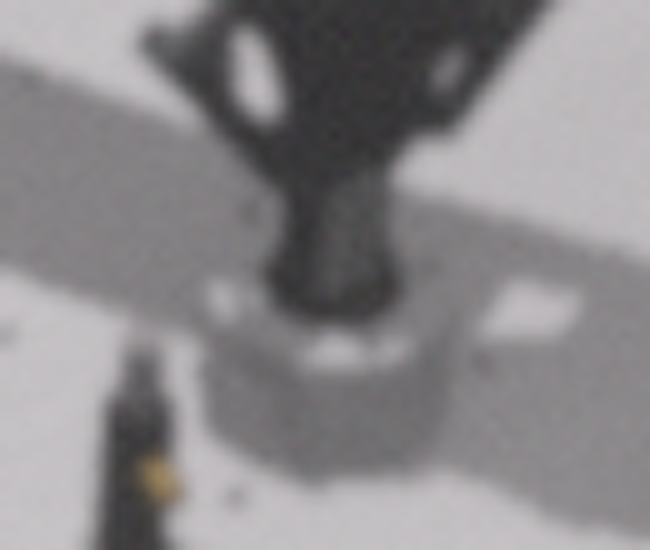

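The can stands still and its disc is almost flush (about (335,300) in the crop). The travel since contact is 6–8 mm, so I go about 1 mm more for margin, then lift.

```bash
python3 -m crank '[[1,[0.0005,0,0],0],[1,[0.001,0,0],0]]'; python3 shift.py round 0
```

```text
time: 4.05
eef_pos: [0.4872, 0.2944, 0.0688]
tool_rot: [0.194, 1.558, -0.193]
force: [0.8, -1.3, 3.7]
opening: 0.0003
t 4.05 p [0.4872 0.2944 0.0688] F [ 0.75 -1.33  3.69] open 0.0003
[[ 4.400e-03  2.441e-01  9.697e-01]
 [ 1.000e-04  9.697e-01 -2.441e-01]
 [-1.000e+00  1.100e-03  4.200e-03]]
tip z 0.0498 shift [-0.0092 -0.0004 -0.0007] tip above key -0.0092
```

```bash
python3 -m crank '[[1,[-0.02,0,0],0],[1,[-0.07,0,0],0],[1,[-0.10,0,0],0],[1,[-0.10,0,0],0]]'; python3 shift.py square .04;python3 - <<'E'
from rig import snapshot
import cv2,numpy as np,pickle
a=snapshot("scene")["image"][100:155,290:355];b=pickle.load(open("s0.pkl","rb"))["scene"]["image"][100:155,290:355]
cv2.imwrite("pics/r3.png",cv2.resize(np.hstack([b,a]),(780,330),interpolation=cv2.INTER_CUBIC)[:,:,::-1])
E
```

```text
time: 4.55
eef_pos: [0.4886, 0.2955, 0.1734]
tool_rot: [0.197, 1.552, -0.189]
force: [0.7, 0.2, -0.5]
opening: -0.0002
t 4.55 p [0.4886 0.2955 0.1734] F [ 0.74  0.21 -0.53] open -0.0002
[[ 0.0111  0.244   0.9697]
 [ 0.0036  0.9698 -0.244 ]
 [-0.9999  0.0062  0.0099]]
tip z 0.1544 shift [ 0.0389 -0.3912  0.093 ] tip above key 0.0804
```

View pics/r3.png

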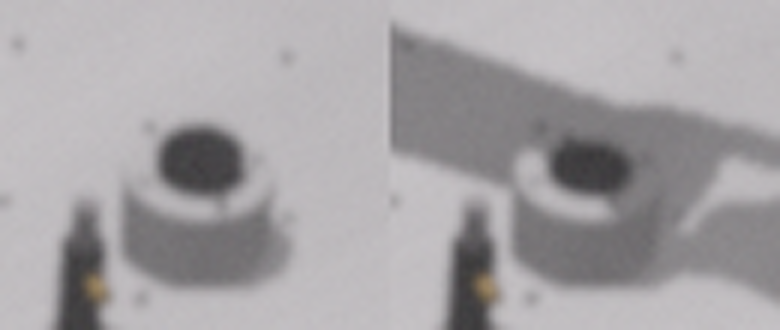

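The round key (right, (590,165)) is clearly lower and the can is unmoved. Now over to the square key.

```bash
python3 -m crank '[[1,[0,-0.04,0.01],0],[1,[0,-0.095,0.023],0],[1,[0,-0.15,0.036],0],[1,[0,-0.205,0.049],0],[1,[0,-0.26,0.062],0],[1,[0,-0.315,0.075],0],[1,[0,-0.36,0.086],0],[1,[0,-0.391,0.093],0],[1,[0.02,-0.391,0.093],0],[1,[0.039,-0.391,0.093],0],[1,[0.039,-0.391,0.093],0],[1,[0.039,-0.391,0.093],0]]'; python3 shift.py square .01
```

```text
time: 6.1
eef_pos: [0.4824, -0.1064, 0.1308]
tool_rot: [0.195, 1.556, -0.19]
force: [-0.7, 0.1, 0.5]
opening: 0.0003
t 6.1 p [ 0.4824 -0.1064  0.1308] F [-0.7   0.06  0.49] open 0.0003
[[ 0.0067  0.2432  0.97  ]
 [ 0.0021  0.97   -0.2432]
 [-1.      0.0036  0.006 ]]
tip z 0.1118 shift [0.0278 0.0002 0.0012] tip above key 0.0378
```

```bash
python3 -m crank '[[1,[0.014,0,0.001],0],[1,[0.028,0,0.001],0],[1,[0.028,0,0.001],0],[1,[0.028,0,0.001],0]]'; python3 shift.py square 0; python3 - <<'E'
from rig import snapshot
import cv2,numpy as np
a=snapshot("scene")["image"][130:230,145:265];b=snapshot("wrist")["image"]
cv2.imwrite("pics/s1.png",np.hstack([cv2.resize(a,(400,333)),cv2.resize(b,(400,333))])[:,:,::-1])
E
```

```text
time: 6.6
eef_pos: [0.4836, -0.1065, 0.1027]
tool_rot: [0.195, 1.556, -0.19]
force: [0.2, 0.0, 0.8]
opening: 0.0004
t 6.6 p [ 0.4836 -0.1065  0.1027] F [0.22 0.01 0.78] open 0.0004
[[ 0.0065  0.2431  0.97  ]
 [ 0.0022  0.97   -0.2431]
 [-1.      0.0037  0.0058]]
tip z 0.0837 shift [0.0097 0.0002 0.0001] tip above key 0.0097
```

View pics/s1.png

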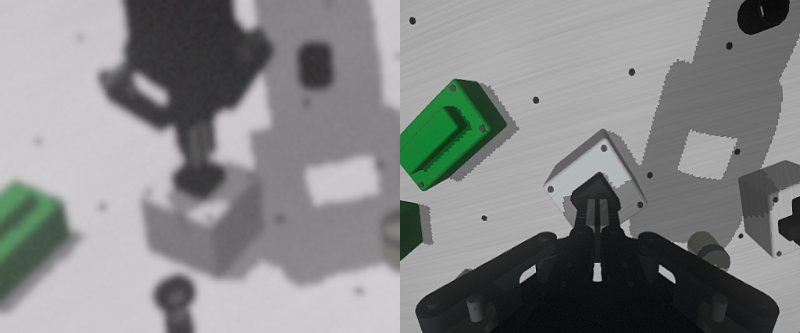

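The tip is over the square key, at (200,165) in the left view and (597,200) in the right, with the neighbours clear. Press in stages.

```bash
python3 -m crank '[[1,[0.005,0,0],0],[1,[0.008,0,0],0],[1,[0.010,0,0],0],[1,[0.012,0,0],0]]'; python3 -m crank '[[1,[0.001,0,0],0],[1,[0.002,0,0],0]]';python3 -m crank '[[1,[0.001,0,0],0],[1,[0.002,0,0],0]]'; python3 shift.py square 0
```

```text
time: 7.2
eef_pos: [0.4839, -0.1067, 0.0914]
tool_rot: [0.195, 1.555, -0.19]
force: [-1.7, -0.6, 2.5]
opening: 0.0
time: 7.45
eef_pos: [0.4839, -0.1067, 0.0896]
tool_rot: [0.195, 1.556, -0.19]
force: [-2.9, -0.4, 3.0]
opening: 0.0
time: 7.7
eef_pos: [0.4839, -0.1067, 0.0875]
tool_rot: [0.195, 1.556, -0.19]
force: [-1.6, 0.6, 2.8]
opening: 0.0002
t 7.7 p [ 0.4839 -0.1067  0.0875] F [-1.63  0.65  2.84] open 0.0002
[[ 0.0066  0.2431  0.97  ]
 [ 0.0019  0.97   -0.2431]
 [-1.      0.0035  0.006 ]]
tip z 0.0685 shift [-0.0055  0.0002 -0.0001] tip above key -0.0055
```

```bash
python3 -m crank '[[1,[0.001,0,0],0],[1,[0.002,0,0],0]]';python3 -m crank '[[1,[0.0005,0,0],0],[1,[0.0015,0,0],0],[1,[0.0015,0,0],0]]'; python3 shift.py square 0
```

```text
time: 7.95
eef_pos: [0.4839, -0.1067, 0.0855]
tool_rot: [0.195, 1.556, -0.191]
force: [-1.5, 0.1, 2.8]
opening: 0.0002
time: 8.32
eef_pos: [0.4839, -0.1067, 0.0838]
tool_rot: [0.195, 1.556, -0.19]
force: [-1.3, -0.2, 2.0]
opening: -0.0001
t 8.325 p [ 0.4839 -0.1067  0.0838] F [-1.33 -0.2   1.98] open -0.0001
[[ 0.0067  0.2431  0.97  ]
 [ 0.0019  0.97   -0.2431]
 [-1.      0.0035  0.006 ]]
tip z 0.0648 shift [-0.0092  0.0003 -0.0001] tip above key -0.0092
```

```bash
python3 -m crank '[[1,[-0.02,0,0],0],[1,[-0.07,0,0],0],[1,[-0.10,0,0],0],[1,[-0.10,0,0],0]]'; python3 shift.py bar .10;python3 - <<'E'
from rig import snapshot
import cv2,numpy as np,pickle
a=snapshot("scene")["image"][155:220,170:245];b=pickle.load(open("s0.pkl","rb"))["scene"]["image"][155:220,170:245]
cv2.imwrite("pics/s2.png",cv2.resize(np.hstack([b,a]),(780,338),interpolation=cv2.INTER_CUBIC)[:,:,::-1])
E
```

```text
time: 8.82
eef_pos: [0.4852, -0.1076, 0.1869]
tool_rot: [0.193, 1.549, -0.192]
force: [0.3, 0.1, 0.3]
opening: 0.0001
t 8.825 p [ 0.4852 -0.1076  0.1869] F [0.32 0.06 0.31] open 0.0001
[[ 1.330e-02  2.431e-01  9.699e-01]
 [-5.000e-04  9.700e-01 -2.431e-01]
 [-9.999e-01  2.700e-03  1.300e-02]]
tip z 0.1679 shift [ 0.0156 -0.1536  0.164 ] tip above key 0.1139
```

View pics/s2.png

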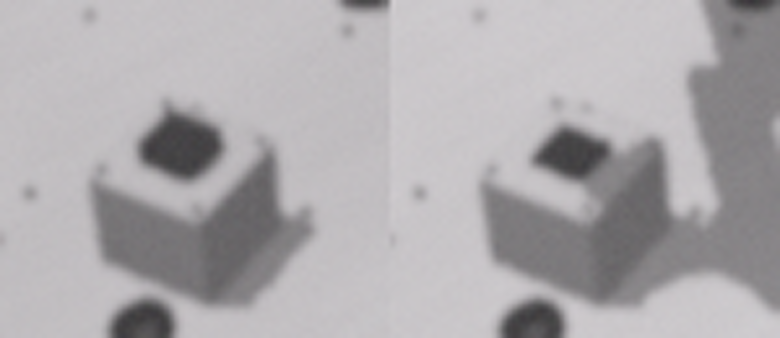

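The square key (right, (572,153)) is down and its box is unmoved. Now to the bar.

```bash
python3 -m crank '[[1,[0,-0.03,0.032],0],[1,[0,-0.068,0.072],0],[1,[0,-0.106,0.113],0],[1,[0,-0.135,0.145],0],[1,[0,-0.154,0.164],0],[1,[0.01,-0.154,0.164],0],[1,[0.015,-0.154,0.164],0],[1,[0.015,-0.154,0.164],0]]'; python3 shift.py bar .01; python3 - <<'E'
from rig import snapshot
import cv2,numpy as np
a=snapshot("scene")["image"][170:290,100:244];b=snapshot("wrist")["image"]
cv2.imwrite("pics/b1.png",np.hstack([cv2.resize(a,(400,333)),cv2.resize(b,(400,333))])[:,:,::-1])
E
```

```text
time: 9.88
eef_pos: [0.6046, -0.2948, 0.1685]
tool_rot: [0.195, 1.556, -0.189]
force: [-0.8, 0.0, 0.4]
opening: -0.0001
t 9.875 p [ 0.6046 -0.2948  0.1685] F [-0.77  0.02  0.42] open -0.0001
[[ 0.0066  0.2423  0.9702]
 [ 0.0029  0.9702 -0.2424]
 [-1.      0.0044  0.0058]]
tip z 0.1495 shift [ 0.0855 -0.0013  0.0023] tip above key 0.0955
```

View pics/b1.png

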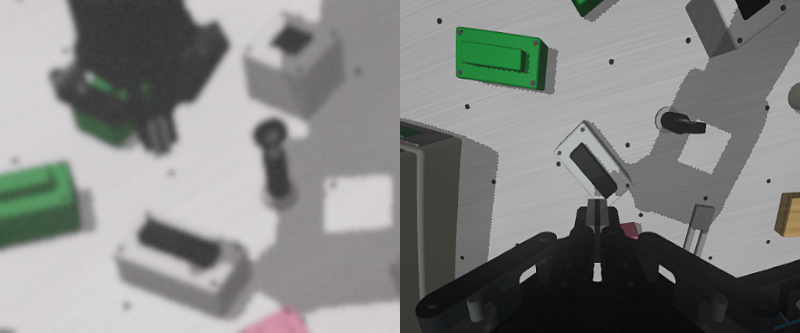

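The gripper is high over the bar box (left view (180,245), right view (593,172)). The iris post at (270,165) stands upright and clear. Go down to 10 mm above the key.

```bash
python3 -m crank '[[1,[0.03,-0.001,0.002],0],[1,[0.06,-0.001,0.002],0],[1,[0.08,-0.001,0.002],0],[1,[0.085,-0.001,0.002],0],[1,[0.085,-0.001,0.002],0]]'; python3 shift.py bar 0; python3 - <<'E'
from rig import snapshot
import cv2,numpy as np
a=snapshot("scene")["image"][170:290,100:244];b=snapshot("wrist")["image"]
cv2.imwrite("pics/b2.png",np.hstack([cv2.resize(a,(400,333)),cv2.resize(b,(400,333))])[:,:,::-1])
E
```

```text
time: 10.6
eef_pos: [0.6082, -0.2969, 0.086]
tool_rot: [0.193, 1.553, -0.19]
force: [-0.1, 0.8, 0.6]
opening: -0.0002
t 10.6 p [ 0.6082 -0.2969  0.086 ] F [-0.06  0.77  0.64] open -0.0002
[[ 9.700e-03  2.422e-01  9.702e-01]
 [ 8.000e-04  9.702e-01 -2.422e-01]
 [-1.000e+00  3.100e-03  9.200e-03]]
tip z 0.067 shift [ 0.013   0.0002 -0.0013] tip above key 0.013
```

View pics/b2.png

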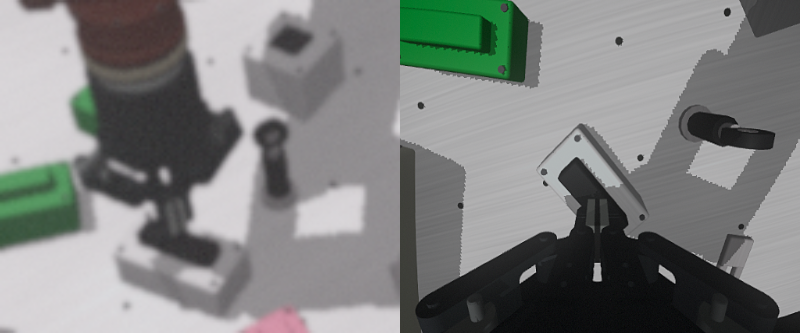

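The tip is on the bar's middle (left view (178,240)). Press in stages.

```bash
python3 -m crank '[[1,[0.006,0,-0.001],0],[1,[0.011,0,-0.001],0],[1,[0.013,0,-0.001],0],[1,[0.015,0,-0.001],0]]'; python3 -m crank '[[1,[0.001,0,0],0],[1,[0.002,0,0],0]]';python3 -m crank '[[1,[0.001,0,0],0],[1,[0.002,0,0],0]]'; python3 shift.py bar 0
```

```text
time: 11.2
eef_pos: [0.6077, -0.2969, 0.0721]
tool_rot: [0.193, 1.552, -0.191]
force: [-2.5, 1.7, 2.5]
opening: 0.0001
time: 11.45
eef_pos: [0.6077, -0.2969, 0.0703]
tool_rot: [0.193, 1.552, -0.191]
force: [-1.1, 1.0, 3.2]
opening: 0.0001
time: 11.7
eef_pos: [0.6077, -0.297, 0.0684]
tool_rot: [0.193, 1.552, -0.191]
force: [-2.4, 1.7, 3.1]
opening: 0.0001
t 11.7 p [ 0.6077 -0.297   0.0684] F [-2.38  1.7   3.07] open 0.0001
[[ 1.020e-02  2.422e-01  9.702e-01]
 [ 3.000e-04  9.702e-01 -2.423e-01]
 [-9.999e-01  2.700e-03  9.800e-03]]
tip z 0.0494 shift [-0.0047  0.0004 -0.0007] tip above key -0.0046
```

```bash
python3 -m crank '[[1,[0.001,0,0],0],[1,[0.002,0,0],0]]';python3 -m crank '[[1,[0.001,0,0],0],[1,[0.0025,0,0],0],[1,[0.0025,0,0],0]]'; python3 shift.py bar 0
```

```text
time: 11.95
eef_pos: [0.6077, -0.297, 0.0663]
tool_rot: [0.193, 1.552, -0.191]
force: [-2.7, 1.6, 2.8]
opening: -0.0001
time: 12.32
eef_pos: [0.6078, -0.297, 0.0635]
tool_rot: [0.193, 1.552, -0.191]
force: [-0.7, -0.2, 0.7]
opening: 0.0001
t 12.325 p [ 0.6078 -0.297   0.0635] F [-0.72 -0.2   0.67] open 0.0001
[[ 1.030e-02  2.422e-01  9.702e-01]
 [ 3.000e-04  9.702e-01 -2.422e-01]
 [-9.999e-01  2.700e-03  9.900e-03]]
tip z 0.0445 shift [-0.0095  0.0004 -0.0007] tip above key -0.0095
```

Lift away and check the whole scene.

```bash
python3 -m crank '[[1,[-0.02,0,0],0],[1,[-0.07,0,0],0],[1,[-0.12,0,0],0],[1,[-0.15,0,0],0],[1,[-0.15,0,-0.06],0],[1,[-0.15,0,-0.12],0],[1,[-0.15,0,-0.12],0],[1,[-0.15,0,-0.12],0]]'; python3 - <<'E'
from rig import snapshot
import cv2,numpy as np,pickle
d=pickle.load(open("s0.pkl","rb"))
a=snapshot("scene")["image"];b=d["scene"]["image"];t=snapshot("top")["image"]
s=np.s_[90:350,70:410]
cv2.imwrite("pics/f1.png",cv2.resize(a[s],(780,596),interpolation=cv2.INTER_CUBIC)[:,:,::-1])
q=np.s_[225:290,130:205]
cv2.imwrite("pics/f2.png",cv2.resize(np.hstack([b[q],a[q]]),(780,338),interpolation=cv2.INTER_CUBIC)[:,:,::-1])
cv2.imwrite("pics/f3.png",t[:,:,::-1])
E
```

```text
time: 13.32
eef_pos: [0.4905, -0.2684, 0.2141]
tool_rot: [0.192, 1.549, -0.192]
force: [0.0, -1.0, 0.9]
opening: -0.0002
```

View pics/f1.png

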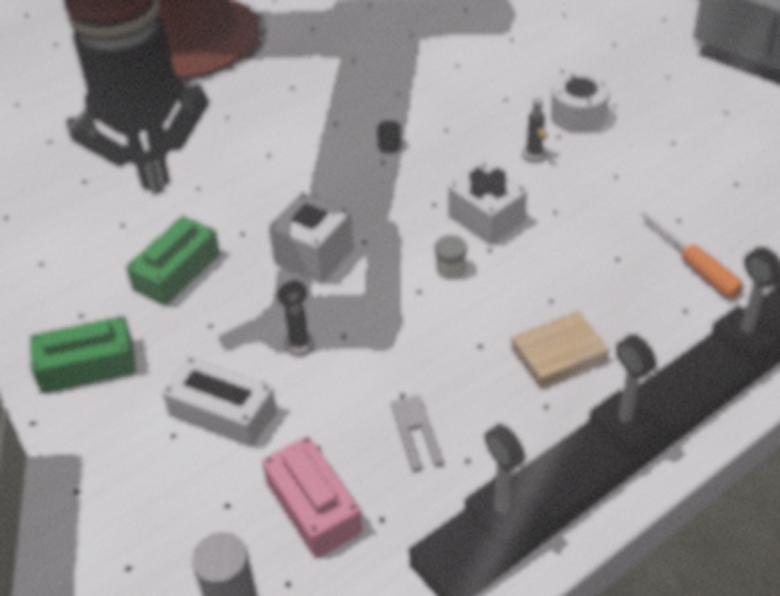

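View pics/f2.png

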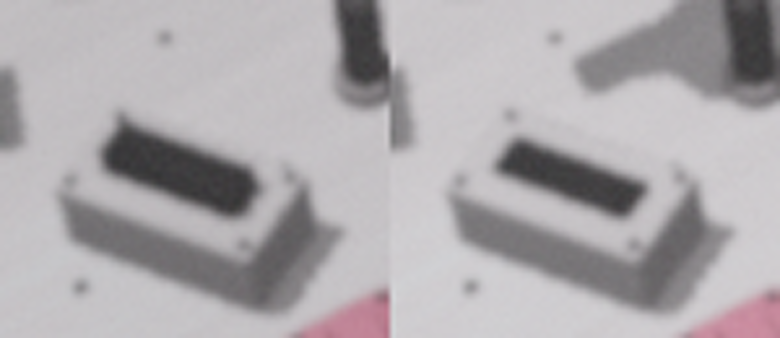

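View pics/f3.png

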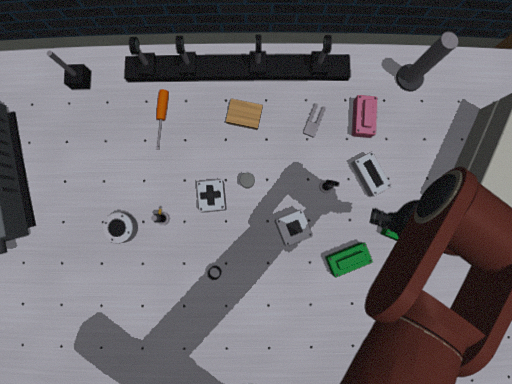

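The overview shows round (580,88), square (310,215) and bar (217,387) all down, and the cross at (488,183) still standing up. Boxes and bystanders are where they were, and the robot is clear of everything.

```bash
python3 -c "
from rig import arm
print(arm.finish_job())"
```

```text
the job is handed in; nothing more can be done
None
```

I tapped the round key, then the square, then the bar with the shut fingertips, and handed the job in at about 13.5 s of robot time.

- **Travel:** by the arm's position readings each key went down about 9 mm of its 10 mm. That assumes the stated key heights and the 19 mm fingertip reach. Counting only from the first force felt, the figures are at least 6.7, 7.6 and 8.6 mm, all past the 6 mm mark.
- **Force:** the readings at the end of each move stayed below about 5 N.
- **Final pictures:** in the scene and top views the three keys stay down and the cross key is still up. No box or bystander had visibly moved, and the arm was clear of everything.
- **Hidden from view:** the arm covered one green look-alike in the last top view, but the scene view shows it in place.

No check failed or disagreed.

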